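Set out the full tea caddy

TASK

One of the two green tea caddies with brass lids is full and the other is nearly empty; feel by its weight which is the full one and stand it upright in the middle of the round cork mat on the wooden tray. The nearly empty caddy must stay upright where it stands: if you lift it to feel its weight, put it back in its place. Do not push or tip the white mug on the tray.

Things in the scene. Friction and masses are not known exactly. Their poses are not given: they have to be found in the camera images.
- caddy_a_mid (a point): centre, 45 mm above the foot, of one of two tea caddies alike outside: upright green cylinder, 58 mm across, 90 mm tall, flat fixed brass lid (top 12 mm, 59 mm across); z is its axis, up. One caddy is full (0.40 to 0.53 kg), one nearly empty (0.14 to 0.17 kg); which is which varies and shows only as weight when lifted. On the worktop, left of the tray
- caddy_b_mid (a point): the other caddy: centre, 45 mm above the foot, of one of two tea caddies alike outside: upright green cylinder, 58 mm across, 90 mm tall, flat fixed brass lid (top 12 mm, 59 mm across); z is its axis, up. One caddy is full (0.40 to 0.53 kg), one nearly empty (0.14 to 0.17 kg); which is which varies and shows only as weight when lifted. On the worktop, left of the tray
- tray: low wooden tray, fixed, 160 mm (its x) by 330 mm (its y), rim 22 mm high. Origin at worktop height under the centre of the round cork mat (110 mm across, part of the tray), whose top is 12 mm above the origin. The tray reaches 85 mm from the origin along its +y and 245 mm along its -y, where a mug stands; z up
- mug: white mug, 83 x 116 x 94 mm (tall), loose on the other half of the tray, upright; origin at the centre of the underside of its outline (handle included), about 165 mm from the centre of the cork mat; its nearest wall is about 105 mm from that centre; the handle points along its -y

How it is judged:
By the outcome, as a careful person would: the job done as asked, in the order asked, and still so for the second after the job is handed in, with the robot touching nothing.
It also fails if it takes over 56 s, if anything falls off the work surface, if the arm or the gripper's body presses on something with over 40 N, if the wrist force passes 120 N, or if a joint passes its speed limit or range.

ROBOT

A 6-joint arm with a two-finger parallel gripper is mounted at the origin on a cart in front of the work surface, level with it; the furniture and walls round the work are solid. World frame = base frame: x ahead of the robot, y to its left, z up, the work surface at z = 0. Lengths are in m, angles in rad, forces in N, time in s.
With the tool pointing down it reaches from about 0.375 to 0.9 m from the base axis. Payload 3.1 kg.
Tool frame: the origin (TCP) lies between the finger pads; the fingertips stand manip.nose_length ahead of it and the grasp point (between the pads) lies 5 mm behind it (manip.nose_length is the distance from the TCP to the fingertips, in m); z points along the fingers, y is the line along which they close (so a half turn about z gives the same grasp; the last joint's range is limited). The gripper opens to 85 mm and grips with 20 to 120 N. Pads are 22 mm wide; open, the fingers measure 114 mm over their backs; the gripper's body (76 mm by 85 mm) begins 54 mm behind the grasp point. The pads swing forward as they close: fully open they stand 13 mm farther back than shut.
Start: joints at [0.94, 0.527, 1.433, -0, 1.181, -0.178], TCP at [0.273, 0.562, 0.216] pointing down, gripper open.
Joint ranges: [-3.08, 3.08], [-0.75, 2.2], [0.22, 2.44], [-1.43, 4.57], [0, 2.65], [-2.85, 2.85]. Speed limits (rad/s): [2.79, 2.79, 3.14, 3.14, 3.14, 3.14].

INTERFACE

Orientations are given as a unit quaternion [x, y, z, w].
In Python, from station import monitor, eyes, job, manip gives the robot as it stands.
- The arm moves only by the shell command python3 -m pendant 'ROWS' [FORCE]. ROWS is JSON, a list that holds one entry, the list of rows, each a list of 7 numbers: the shift along the tool's x, y, z as a fraction of full scale, then the turn, a rotation vector about the tool's x, y, z as a fraction of full scale, then the opening, from 0 (shut) to 1 (fully open). A call has 1 to 20 rows; each row shifts and turns the commanded pose from where the row before left it, along the tool's axes as they then stand; what a row does not reach is not made up. Full scale, the value 1, is 800 mm for a shift and 0.12 rad for a turn. A row lasts 1/10 s, in which the tool goes at most 50 mm and 8.59 degrees, less where a joint would pass 70% of its speed; a pose out of reach is approached as far as the arm can. A call with a number of a shift or a turn outside -1 to 1 is refused whole. A call with a gripper value outside its range is refused whole. The fingers move at their own pace and stop on an object; FORCE is the grip in N (left out, the last holds). Time passes only in rows, so rows that do not move let the fingers close. It gives the time, the measured TCP pose, the force, the opening and the grip force at its end, in the units of the state.
- monitor.sense(): the state, without advancing time (a new reading comes with each control period).
- eyes.snapshot(name): name is "scene" or "top" or "wrist"; returns a dict with "pixels" (480x640x3 uint8, red, green, blue), "depth" (480x640 float32, m along the optical axis (not along the pixel's ray), 0 where there is no reading), "intrinsics" (3x3 intrinsics, pixels), "k1" (the pictures are not rectified: a ray, as slopes to the right and down, at radius r is drawn at 1 + k1 r^2 times it, then the intrinsics apply), "eye" and "attitude" of the camera in the world. Camera axes: x right, y down, z forward; pixel columns grow to the right and rows downward; lengths in m; the calibration is good to about 2 mm. A picture is of the moment at which its call begins.
- job.sign_off(): hands the job in; it is judged then, once.
The state is a dict: "t": time; "q": joint angles; "qd": joint speeds; "tau": joint torques, N m; "tcp_pos": TCP position; "tool_rot": TCP orientation; "force": force on the tool from outside, world axes, zero at the start; "ft_torque": the same for the moment, N m; "finger_gap": opening from 0.0 (shut) to 1.0 (fully open); "gripper_force": force on a finger pad.
Only numpy, scipy, OpenCV 4.12 (cv2) and the standard library are available. Lean on these libraries where they do the work, as an engineer would, in place of code of your own. Each camera call takes 0.05 s, during which the arm holds its last target. There are 200 camera calls.

## Working session

There is one attempt and no reset: what is moved stays moved. The work goes in short steps, Python scripts to look and compute and a shell command to move; the robot and the scene stay as the last step left them, time stands still between calls to the robot, and variables do not carry over. Pictures are saved under pics/ and viewed, at most 10 in all, crops included, and the job is handed in when it is done.

```bash
mkdir -p pics; ls; python3 - <<'E'
from station import monitor, eyes, job, manip
import cv2,numpy as np
print(manip.nose_length); s=monitor.sense(); print(s)
ims=[]
for n in("scene","top"):
    d=eyes.snapshot(n); np.savez(n+".npz",**d); print(n,d["intrinsics"],d["k1"],d["eye"],d["attitude"])
    cv2.imwrite(f"pics/{n}0.png",d["pixels"][:,:,::-1])
E
```

```text
pics
0.014
{'t': 0.0, 'q': array([ 9.39510688e-01,  5.28504498e-01,  1.43393817e+00, -1.58094173e-05,
        1.18137549e+00, -1.78531278e-01]), 'qd': array([-0.00064301, -0.00035991,  0.00016462, -0.00054817, -0.00065435,
        0.00023367]), 'tau': array([ 5.92549477e-04, -4.42354703e+01, -1.78025508e+01, -3.36765142e-04,
        8.35447863e-03, -3.06624520e-05]), 'tcp_pos': array([0.27293958, 0.5614041 , 0.2151987 ]), 'tool_rot': array([ 2.24445546e-01,  9.74485997e-01, -1.02565268e-03, -4.31633086e-04]), 'force': array([ 0.30286277,  0.31895835, -0.22147386]), 'ft_torque': array([0.04503593, 0.02621469, 0.0174935 ]), 'gripper_force': 0.0, 'finger_gap': 0.997498943588847}
scene [[581.27161749   0.         325.78450406]
 [  0.         581.27161749 238.07517196]
 [  0.           0.           1.        ]] -0.020854643298877137 [-0.14014116 -0.92672533  0.61219471] [ 0.8101537  -0.24809378  0.14464671 -0.51105556]
top [[594.2650499    0.         320.42719256]
 [  0.         594.2650499  241.12392238]
 [  0.           0.           1.        ]] -0.06561462716147248 [0.24047071 0.03340225 1.328     ] [-0.70183117  0.70630326 -0.07331107  0.0565172 ]
```

View pics/scene0.png

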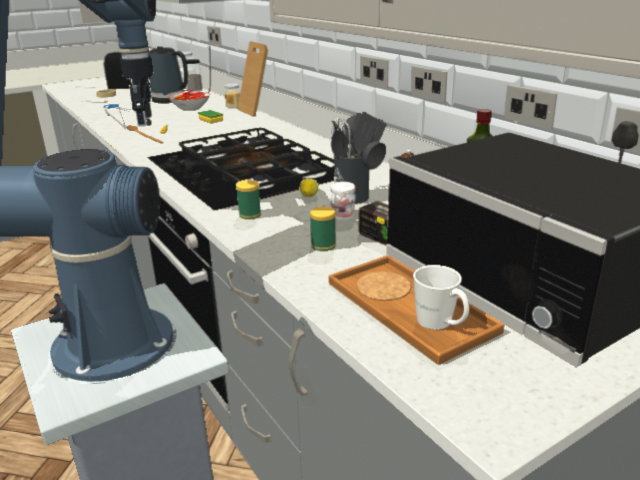

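View pics/top0.png

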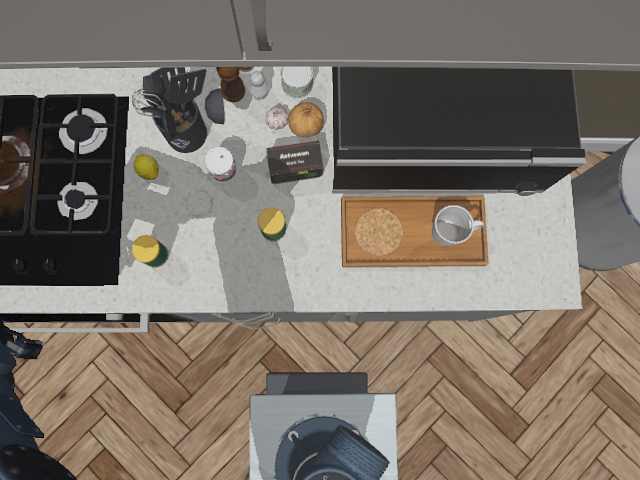

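The top view shows the two brass lids at about (147,248) and (272,222), the cork mat at (379,231), and the mug at (455,224). The microwave front is just behind the tray, at row 190.

```bash
cat > h.py <<'E'
import numpy as np,cv2
from scipy.spatial.transform import Rotation as R
def ray(d,u,v):
    K=d["intrinsics"];k=float(d["k1"])
    n=cv2.undistortPoints(np.array([[[u,v]]],float),K,np.array([k,0,0,0.]))[0,0]
    return R.from_quat(d["attitude"]).apply([n[0],n[1],1])
def plane(d,u,v,z):
    r=ray(d,u,v);e=d["eye"];return e+r*(z-e[2])/r[2]
def blob(m,cx,cy):
    n,l,s,c=cv2.connectedComponentsWithStats(m.astype(np.uint8))
    i=1+np.argmin(np.hypot(*(c[1:]-[cx,cy]).T)+1e3*(s[1:,4]<60));ys,xs=np.where(l==i)
    return cv2.minEnclosingCircle(np.c_[xs,ys].astype(np.float32)),c[i],s[i]
E
python3 - <<'E'
from h import *
d=dict(np.load("top.npz"));hsv=cv2.cvtColor(d["pixels"],cv2.COLOR_RGB2HSV);H,S,V=cv2.split(hsv)
print(hsv[220,270],hsv[248,145],hsv[231,379],hsv[260,379])
lid=(H>18)&(H<32)&(S>130)&(V>100)
for c in((147,248),(272,222)):
    b=blob(lid,*c);print(b,plane(d,*b[0][0],.09),plane(d,*b[1],.09))
print("mat approx",plane(d,379,231,.012))
for n,u,v,z in[("traycorn",342,198,.022),("",342,267,.022),("",487,197,.022),("",488,265,.022),("mug",455,224,.094),("lemon",146,166,.03),("jar",221,158,.08),("box",268,165,.08),("boxfront",270,182,.08),("mwfront",335,190,.0),("hobedge",120,280,.01),("edge",300,308,0)]:
    print(n,plane(d,u,v,z).round(3))
dep=d["depth"]
for u,v in((147,248),(272,222),(379,231),(295,160),(450,172),(450,155),(220,155)):
    r=ray(d,u,v);print(u,v,(d["eye"]+r*dep[v,u]).round(3))
# mat: cork texture centre via fine hue/sat
print(hsv[231,345:420:5].tolist())
E
```

```text
[ 22 135 160] [ 23 149 187] [ 16 105 182] [ 13 123 122]
(((145.45294189453125, 248.38235473632812), 13.705341339111328), array([145.43257443, 248.53590193]), array([132, 236,  28,  27, 571], dtype=int32)) [0.45660138 0.37272149 0.09      ] [0.45627234 0.37274996 0.09      ]
(((271.0, 220.7142791748047), 13.280442237854004), array([271.01296296, 220.69259259]), array([258, 208,  27,  26, 540], dtype=int32)) [0.51530962 0.10782499 0.09      ] [0.51535682 0.10779773 0.09      ]
mat approx [ 0.50793863 -0.13205847  0.012     ]
traycorn [ 0.583 -0.049  0.022]
 [ 0.425 -0.046  0.022]
 [ 0.585 -0.382  0.022]
 [ 0.427 -0.375  0.022]
mug [ 0.506 -0.286  0.094]
lemon [0.657 0.397 0.03 ]
jar [0.659 0.219 0.08 ]
box [0.642 0.116 0.08 ]
boxfront [0.604 0.111 0.08 ]
mwfront [ 0.608 -0.034  0.   ]
hobedge [0.399 0.449 0.01 ]
edge [0.336 0.047 0.   ]
147 248 [0.457 0.369 0.091]
272 222 [0.513 0.106 0.09 ]
379 231 [ 0.508 -0.132  0.01 ]
295 160 [0.657 0.057 0.069]
450 172 [ 0.598 -0.261  0.171]
450 155 [ 0.613 -0.247  0.233]
220 155 [0.664 0.22  0.086]
[[14, 125, 135], [15, 132, 178], [16, 99, 195], [16, 103, 190], [15, 103, 178], [16, 105, 168], [15, 106, 178], [16, 106, 186], [16, 107, 189], [16, 106, 187], [16, 107, 189], [16, 106, 182], [15, 137, 177], [15, 137, 179], [15, 137, 181]]
```

```bash
cat >> h.py <<'E'
def to(p):
    from station import monitor
    s=monitor.sense();Rt=R.from_quat(s["tool_rot"])
    print("tcp",s["tcp_pos"].round(4),"shift frac",(Rt.inv().apply(np.array(p)-s["tcp_pos"])/.8).round(4),
     "tilt rotvec frac",((Rt.inv()*R.from_quat([.2244,.9745,0,0])).as_rotvec()/.12).round(3),"F",s["force"].round(2),"gap",round(s["finger_gap"],3),"gf",s["gripper_force"],"t",s["t"],"q",s["q"].round(2))
E
python3 - <<'E'
from h import *
to([.4566,.3727,.19])
d=dict(np.load("top.npz"));hsv=cv2.cvtColor(d["pixels"],cv2.COLOR_RGB2HSV);H,S,V=cv2.split(hsv)
m=cv2.medianBlur(((S<120)&(V>140)&(H<20)&(H>10)).astype(np.uint8),5)
b=blob(m,379,231);print(b,plane(d,*b[0][0],.012),plane(d,*b[1],.012))
E
```

```text
tcp [0.273  0.5615 0.2153] shift frac [-0.3096 -0.1117  0.0318] tilt rotvec frac [-0.016 -0.003 -0.001] F [-0.18  1.   -0.26] gap 1.0 gf 0.0 t 0.1 q [ 0.94  0.53  1.43 -0.    1.18 -0.18]
(((378.2970886230469, 231.48550415039062), 24.12909698486328), array([378.37729549, 231.4885921 ]), array([ 355,  208,   48,   48, 1797], dtype=int32)) [ 0.50682151 -0.13042901  0.012     ] [ 0.50681371 -0.13061131  0.012     ]
```

```bash
python3 -m pendant '[[[-0.0387,-0.014,0.004,0,0,0,1],[-0.0387,-0.014,0.004,0,0,0,1],[-0.0387,-0.014,0.004,0,0,0,1],[-0.0387,-0.014,0.004,0,0,0,1],[-0.0387,-0.014,0.004,0,0,0,1],[-0.0387,-0.014,0.004,0,0,0,1],[-0.0387,-0.014,0.004,0,0,0,1],[-0.0387,-0.014,0.004,0,0,0,1],[0,0,0,0,0,0,1],[0,0,0,0,0,0,1]]]' 40
python3 - <<'E'
from h import *
from station import eyes
to([.4566,.3727,.05])
d=eyes.snapshot("wrist");cv2.imwrite("pics/w1.png",d["pixels"][:,:,::-1])
hsv=cv2.cvtColor(d["pixels"],cv2.COLOR_RGB2HSV);H,S,V=cv2.split(hsv)
m=(H>18)&(H<32)&(S>110)&(V>80)
n,l,s,c=cv2.connectedComponentsWithStats(m.astype(np.uint8))
for i in range(1,n):
    if s[i,4]>300: print(s[i],plane(d,*c[i],.09))
E
```

```text
t: 1.1
tcp_pos: [0.457, 0.3724, 0.1901]
tool_rot: [0.225, 0.974, -0.0, -0.001]
force: [-0.5, 0.5, -0.6]
finger_gap: 1.0
gripper_force: 0.0
tcp [0.457  0.3724 0.1901] shift frac [0.0004 0.0003 0.1751] tilt rotvec frac [-0.008 -0.01  -0.018] F [-0.47  0.53 -0.59] gap 1.0 gf 0.0 t 1.1 q [ 0.49  0.51  1.55  0.    1.08 -0.62]
[ 279  189   88   88 6072] [0.4574614  0.37659181 0.09      ]
[ 406  367   55   60 2195] [0.60532393 0.39469731 0.09      ]
```

View pics/w1.png

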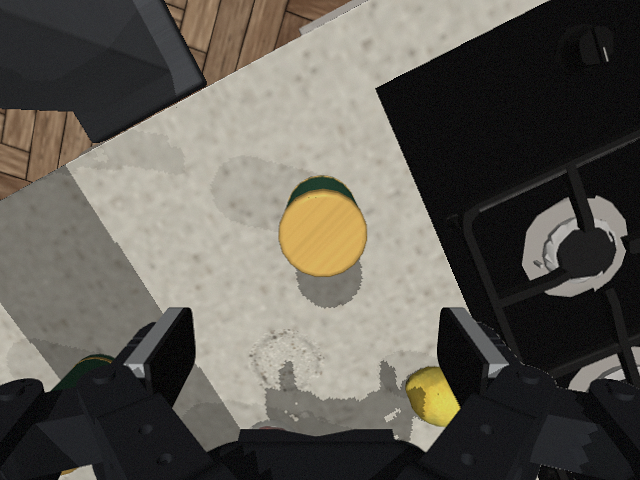

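The wrist view shows the lid at (323,232), between the fingers, with clear worktop on both sides. Next I go down, grip and lift a little.

```bash
python3 -m pendant '[[[0.0013,0.0026,0.025,0,0,0,1],[0,0,0.03,0,0,0,1],[0,0,0.03,0,0,0,1],[0,0,0.03,0,0,0,1],[0,0,0.03,0,0,0,1],[0,0,0.02,0,0,0,1],[0,0,0.01,0,0,0,1],[0,0,0,0,0,0,1],[0,0,0,0,0,0,0.4],[0,0,0,0,0,0,0.4],[0,0,0,0,0,0,0.4],[0,0,0,0,0,0,0.4],[0,0,0,0,0,0,0.4],[0,0,0,0,0,0,0.4]]]' 40
```

```text
t: 2.55
tcp_pos: [0.4577, 0.3761, 0.0522]
tool_rot: [0.225, 0.974, 0.001, 0.001]
force: [0.2, 1.1, 6.5]
finger_gap: 0.667
gripper_force: 42.3
```

```bash
python3 -m pendant '[[[0,0,-0.01,0,0,0,0.4],[0,0,-0.02,0,0,0,0.4],[0,0,-0.02,0,0,0,0.4],[0,0,-0.01,0,0,0,0.4],[0,0,0,0,0,0,0.4],[0,0,0,0,0,0,0.4],[0,0,0,0,0,0,0.4],[0,0,0,0,0,0,0.4]]]' 40
python3 - <<'E'
from h import *
from station import eyes,monitor
F=[]
for i in range(6):
    d=eyes.snapshot("scene");F.append(monitor.sense()["force"])
print(np.mean(F,0),np.std(F,0))
cv2.imwrite("pics/s2.png",d["pixels"][120:320,160:480,::-1])
to([.457,.3745,.05])
E
```

```text
t: 3.35
tcp_pos: [0.4563, 0.3751, 0.0978]
tool_rot: [0.224, 0.974, -0.001, -0.001]
force: [0.5, 0.4, -1.7]
finger_gap: 0.662
gripper_force: 43.2
[-0.02291284 -0.03923471 -1.10511906] [0.27713871 0.30049827 0.46904953]
tcp [0.4568 0.3754 0.0984] shift frac [-0.0007 -0.0008  0.0605] tilt rotvec frac [-0.003 -0.002 -0.001] F [ 0.23 -0.25 -2.04] gap 0.667 gf 43.19466536398977 t 3.65 q [ 0.5   0.64  1.62 -0.    0.89 -0.62]
```

View pics/s2.png

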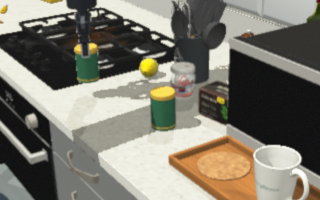

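The crop shows caddy A lifted clear at about (87,62), hanging upright. The wrist reads about -1.1 to -1.7 N, well short of the 4 N or more a full caddy would give, so A is the nearly empty one. I'll put it back.

```bash
python3 -m pendant '[[[0,0,0.015,0,0,0,0.4],[0,0,0.02,0,0,0,0.4],[0,0,0.015,0,0,0,0.4],[0,0,0.005,0,0,0,0.4],[0,0,0.003,0,0,0,0.4],[0,0,0,0,0,0,0.4],[0,0,0,0,0,0,0.4]]]' 40
python3 - <<'E'
from h import *
to([.457,.3745,.05])
E
```

```text
t: 4.35
tcp_pos: [0.4573, 0.3757, 0.0525]
tool_rot: [0.224, 0.974, 0.0, 0.0]
force: [-1.1, 0.3, -1.9]
finger_gap: 0.665
gripper_force: 43.2
tcp [0.4573 0.3757 0.0525] shift frac [-0.0003 -0.0015  0.0031] tilt rotvec frac [ 0.009  0.006 -0.001] F [-1.06  0.25 -1.9 ] gap 0.665 gf 43.19394005346112 t 4.35 q [ 0.5   0.71  1.64  0.    0.79 -0.62]
```

```bash
python3 -m pendant '[[[0,0,0.0012,0,0,0,0.4],[0,0,0.0008,0,0,0,0.4],[0,0,0,0,0,0,0.4],[0,0,0,0,0,0,0.4]]]' 40
python3 - <<'E'
from h import *
to([.457,.3745,.05])
E
```

```text
t: 4.75
tcp_pos: [0.4577, 0.3758, 0.0522]
tool_rot: [0.224, 0.975, 0.001, 0.001]
force: [-1.3, 0.2, 6.4]
finger_gap: 0.664
gripper_force: 43.9
tcp [0.4577 0.3758 0.0522] shift frac [ 0.     -0.0018  0.0027] tilt rotvec frac [0.013 0.012 0.   ] F [-1.33  0.21  6.35] gap 0.664 gf 43.87929489137605 t 4.75 q [ 0.5   0.71  1.64 -0.    0.79 -0.62]
```

```bash
python3 -m pendant '[[[0,0,0,0,0,0,1],[0,0,0,0,0,0,1],[0,0,0,0,0,0,1],[0,0,0,0,0,0,1],[0,0,0,0,0,0,1],[0,0,-0.02,0,0,0,1],[0,0,-0.03,0,0,0,1],[0,0,-0.04,0,0,0,1],[0,0,-0.04,0,0,0,1],[0,0,-0.04,0,0,0,1],[0,0,-0.005,0,0,0,1]]]' 40
python3 -m pendant '[[[-0.0264,-0.0335,0,0,0,0,1],[-0.0264,-0.0335,0,0,0,0,1],[-0.0264,-0.0335,0,0,0,0,1],[-0.0264,-0.0335,0,0,0,0,1],[-0.0264,-0.0335,0,0,0,0,1],[-0.0264,-0.0335,0,0,0,0,1],[-0.0264,-0.0335,0,0,0,0,1],[-0.0264,-0.0335,0,0,0,0,1],[0,0,0,0,0,0,1],[0,0,0,0,0,0,1]]]' 40
python3 - <<'E'
from h import *
from station import eyes
d=eyes.snapshot("wrist");t=eyes.snapshot("top");cv2.imwrite("pics/t3.png",t["pixels"][:,:,::-1])
for n,e in(("w",d),("t",t)):
    hsv=cv2.cvtColor(e["pixels"],cv2.COLOR_RGB2HSV);H,S,V=cv2.split(hsv)
    m=(H>18)&(H<32)&(S>110)&(V>80)
    k,l,s,c=cv2.connectedComponentsWithStats(m.astype(np.uint8))
    for i in range(1,k):
        if s[i,4]>300: print(n,s[i],plane(e,*c[i],.09))
to([.5153,.1085,.05])
E
```

```text
t: 5.85
tcp_pos: [0.4593, 0.3769, 0.1949]
tool_rot: [0.224, 0.974, 0.003, 0.003]
force: [-0.1, 0.3, -0.4]
finger_gap: 1.0
gripper_force: 0.0
t: 6.85
tcp_pos: [0.5145, 0.1082, 0.1898]
tool_rot: [0.226, 0.974, 0.0, -0.001]
force: [0.4, -0.1, -0.0]
finger_gap: 1.001
gripper_force: 0.0
w [ 277  196   88   84 5801] [0.51748636 0.10994799 0.09      ]
t [134 155  24  25 474] [0.63661052 0.38021872 0.09      ]
t [132 235  28  28 585] [0.45650132 0.37181714 0.09      ]
tcp [0.5143 0.1095 0.1901] shift frac [-0.002  -0.0005  0.1751] tilt rotvec frac [-0.002 -0.013  0.003] F [-0.53  0.16  0.23] gap 1.0 gf 0.0 t 6.95 q [-0.    0.43  1.71  0.    1.01 -1.12]
```

View pics/t3.png

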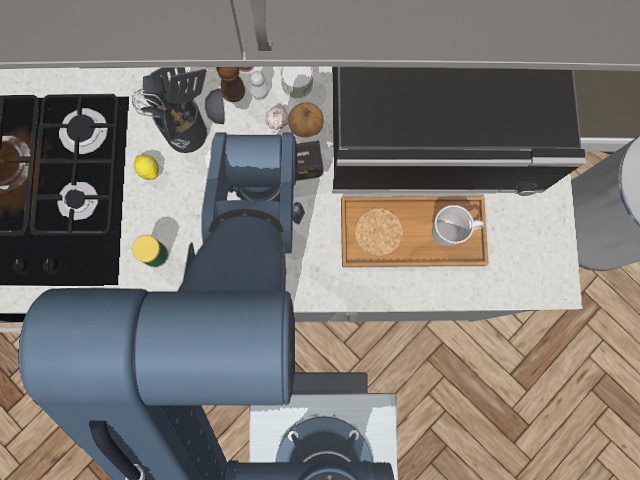

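Caddy A is back where it stood: its lid is at (146,248) and measures within 1 mm of before. Caddy B is hidden under the gripper, and the mug and tray haven't moved. Now I grasp B.

```bash
python3 -m pendant '[[[-0.0022,0.0015,0.025,0,0,0,1],[0,0,0.03,0,0,0,1],[0,0,0.03,0,0,0,1],[0,0,0.03,0,0,0,1],[0,0,0.03,0,0,0,1],[0,0,0.02,0,0,0,1],[0,0,0.007,0,0,0,1],[0,0,0,0,0,0,1],[0,0,0,0,0,0,0.4],[0,0,0,0,0,0,0.4],[0,0,0,0,0,0,0.4],[0,0,0,0,0,0,0.4],[0,0,0,0,0,0,0.4],[0,0,0,0,0,0,0.4]]]' 60
python3 -m pendant '[[[0,0,-0.01,0,0,0,0.4],[0,0,-0.03,0,0,0,0.4],[0,0,-0.04,0,0,0,0.4],[0,0,-0.04,0,0,0,0.4],[0,0,-0.04,0,0,0,0.4],[0,0,-0.02,0,0,0,0.4],[0,0,0,0,0,0,0.4],[0,0,0,0,0,0,0.4],[0,0,0,0,0,0,0.4]]]'
python3 - <<'E'
from h import *
to([.507,-.1305,.2])
E
```

```text
t: 8.35
tcp_pos: [0.5182, 0.1094, 0.0545]
tool_rot: [0.225, 0.974, 0.001, 0.001]
force: [-0.1, 3.0, 5.4]
finger_gap: 0.659
gripper_force: 63.6
t: 9.25
tcp_pos: [0.5155, 0.1089, 0.1954]
tool_rot: [0.225, 0.974, -0.0, -0.002]
force: [-0.1, 0.2, -5.0]
finger_gap: 0.655
gripper_force: 65.8
tcp [0.5155 0.1089 0.1954] shift frac [-0.1214 -0.2737 -0.0056] tilt rotvec frac [-0.015 -0.03  -0.003] F [-0.11  0.17 -4.98] gap 0.655 gf 65.78743225883954 t 9.25 q [-0.    0.43  1.7  -0.    1.02 -1.12]
```

The wrist reads -5 N, so B is the full one. Carrying it over the mat.

```bash
python3 -m pendant '[[[-0.0152,-0.0342,0,0,0,0,0.4],[-0.0152,-0.0342,0,0,0,0,0.4],[-0.0152,-0.0342,0,0,0,0,0.4],[-0.0152,-0.0342,0,0,0,0,0.4],[-0.0152,-0.0342,0,0,0,0,0.4],[-0.0152,-0.0342,0,0,0,0,0.4],[-0.0152,-0.0342,0,0,0,0,0.4],[-0.0152,-0.0342,0,0,0,0,0.4],[0,0,0,0,0,0,0.4],[0,0,0,0,0,0,0.4],[0,0,0,0,0,0,0.4]]]'
python3 - <<'E'
from h import *
from station import eyes
to([.507,-.1305,.065])
d=eyes.snapshot("scene");cv2.imwrite("pics/s4.png",d["pixels"][:,:,::-1])
w=eyes.snapshot("wrist");cv2.imwrite("pics/w4.png",w["pixels"][:,:,::-1]);np.savez("w4.npz",**w);np.savez("s4.npz",**d)
E
```

```text
t: 10.35
tcp_pos: [0.5079, -0.1293, 0.1959]
tool_rot: [0.224, 0.974, 0.001, -0.002]
force: [-0.7, 0.4, -3.7]
finger_gap: 0.661
gripper_force: 66.3
tcp [ 0.5079 -0.1293  0.1959] shift frac [-0.0002 -0.0019  0.1636] tilt rotvec frac [ 0.004 -0.027  0.   ] F [-0.75  0.4  -3.72] gap 0.661 gf 66.34040127737535 t 10.35 q [-0.46  0.42  1.7   0.    1.02 -1.58]
```

View pics/s4.png

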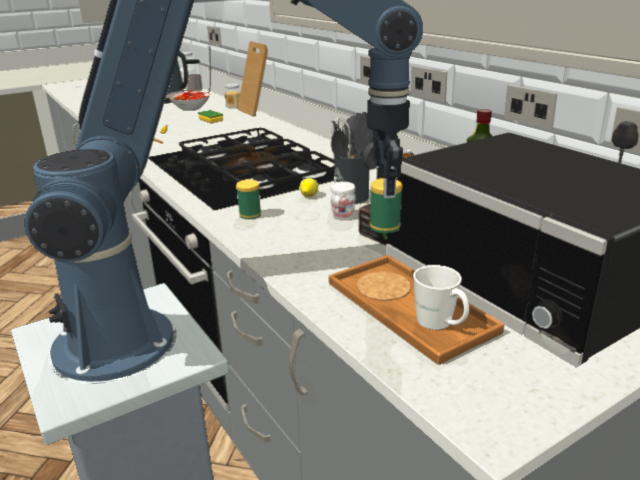

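View pics/w4.png

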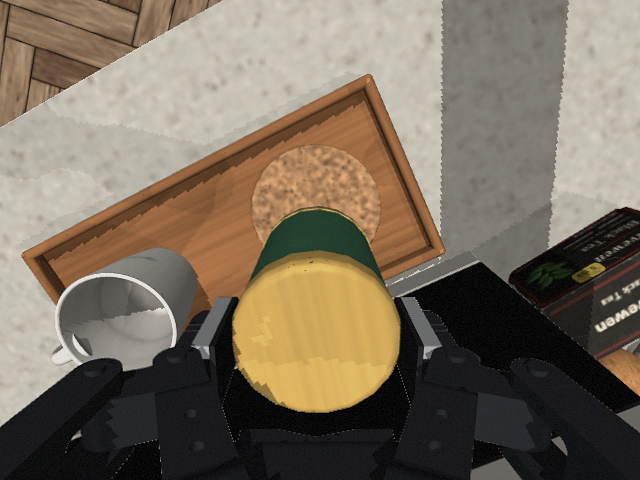

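The scene view shows the caddy upright in the gripper at (385,207), over the tray and clear of the microwave. The wrist view has its lid at (316,330), the mat centre near (316,208), and the mug at (120,320), clear of the fingers.

```bash
python3 - <<'E'
from h import *
w=dict(np.load("w4.npz"));s=dict(np.load("s4.npz"))
print("lid",plane(w,316,330,.2315),"mat",plane(w,315.5,209,.012), "eye",w["eye"])
hsv=cv2.cvtColor(w["pixels"],cv2.COLOR_RGB2HSV);H,S,V=cv2.split(hsv)
m=(H>18)&(H<32)&(S>110)&(V>80);m[:, :230]=0;m[:,402:]=0
b=blob(m,316,330);print(b[0],plane(w,*b[0][0],.2315))
# tray corners at rim top: left (22,255)->? right end corners
for u,v in((370,76),(441,252)):print(plane(w,u,v,.022))
E
```

```text
lid [ 0.50440757 -0.12766321  0.2315    ] mat [ 0.50794938 -0.12945385  0.012     ] eye [ 0.44483874 -0.09890118  0.35498752]
((315.7220764160156, 333.4560546875), 85.05305480957031) [ 0.50551745 -0.1283063   0.2315    ]
[ 0.43200417 -0.04660316  0.022     ]
[ 0.58606398 -0.04907103  0.022     ]
```

```bash
python3 -m pendant '[[[-0.0033,-0.0011,0.015,0,0,0,0.4],[0,0,0.03,0,0,0,0.4],[0,0,0.03,0,0,0,0.4],[0,0,0.03,0,0,0,0.4],[0,0,0.025,0,0,0,0.4],[0,0,0.015,0,0,0,0.4],[0,0,0.007,0,0,0,0.4],[0,0,0.004,0,0,0,0.4],[0,0,0,0,0,0,0.4],[0,0,0,0,0,0,0.4]]]'
python3 -m pendant '[[[0,0,0.002,0,0,0,0.4],[0,0,0,0,0,0,0.4],[0,0,0,0,0,0,0.4]]]'
python3 - <<'E'
from h import *
to([.507,-.1305,.0665])
E
```

```text
t: 11.45
tcp_pos: [0.5115, -0.1326, 0.073]
tool_rot: [0.224, 0.974, -0.0, 0.001]
force: [-0.6, -1.1, -4.5]
finger_gap: 0.66
gripper_force: 66.3
t: 11.75
tcp_pos: [0.5109, -0.1324, 0.0709]
tool_rot: [0.225, 0.974, -0.0, 0.0]
force: [0.2, -1.1, -3.9]
finger_gap: 0.657
gripper_force: 66.3
tcp [ 0.5109 -0.1324  0.0709] shift frac [ 0.0055 -0.      0.0055] tilt rotvec frac [ 0.     0.004 -0.002] F [ 0.16 -1.07 -3.88] gap 0.657 gf 66.33747073625273 t 11.75 q [-0.47  0.62  1.8   0.    0.72 -1.58]
```

```bash
python3 -m pendant '[[[0.0015,0,0.002,0,0,0,0.4],[0,0,0.0015,0,0,0,0.4],[0,0,0,0,0,0,0.4],[0,0,0,0,0,0,0.4]]]'
python3 -m pendant '[[[0,0,0.001,0,0,0,0.4],[0,0,0,0,0,0,0.4],[0,0,0,0,0,0,0.4]]]'
```

```text
t: 12.15
tcp_pos: [0.5097, -0.1318, 0.0677]
tool_rot: [0.224, 0.974, 0.0, -0.0]
force: [-0.1, 0.2, -4.0]
finger_gap: 0.656
gripper_force: 66.3
t: 12.45
tcp_pos: [0.5098, -0.1318, 0.067]
tool_rot: [0.224, 0.974, -0.0, -0.0]
force: [-0.0, -0.1, -4.9]
finger_gap: 0.656
gripper_force: 66.3
```

```bash
python3 -m pendant '[[[0,0,0.001,0,0,0,0.4],[0,0,0,0,0,0,0.4],[0,0,0,0,0,0,0.4]]]'
python3 -m pendant '[[[0,0,0.0008,0,0,0,0.4],[0,0,0,0,0,0,0.4],[0,0,0,0,0,0,0.4]]]'
```

```text
t: 12.75
tcp_pos: [0.5098, -0.1318, 0.0666]
tool_rot: [0.224, 0.974, -0.0, 0.0]
force: [-0.9, 1.1, 0.4]
finger_gap: 0.66
gripper_force: 66.9
t: 13.05
tcp_pos: [0.5099, -0.1318, 0.0666]
tool_rot: [0.224, 0.975, -0.0, 0.0]
force: [-2.3, 1.5, 6.7]
finger_gap: 0.66
gripper_force: 67.4
```

Contact made. Releasing, retreating straight up, then backing off to check.

```bash
python3 -m pendant '[[[0,0,0,0,0,0,1],[0,0,0,0,0,0,1],[0,0,0,0,0,0,1],[0,0,0,0,0,0,1],[0,0,0,0,0,0,1],[0,0,-0.015,0,0,0,1],[0,0,-0.025,0,0,0,1],[0,0,-0.04,0,0,0,1],[0,0,-0.04,0,0,0,1],[0,0,-0.04,0,0,0,1],[0,0,-0.02,0,0,0,1]]]'
python3 -m pendant '[[[0.0152,0.0342,0,0,0,0,1],[0.0152,0.0342,0,0,0,0,1],[0.0152,0.0342,0,0,0,0,1],[0.0152,0.0342,0,0,0,0,1],[0.0152,0.0342,0,0,0,0,1],[0.0152,0.0342,0,0,0,0,1],[0,0,0,0,0,0,1],[0,0,0,0,0,0,1],[0,0,0,0,0,0,1]]]'
python3 - <<'E'
from h import *
from station import eyes
t=eyes.snapshot("top");cv2.imwrite("pics/t5.png",t["pixels"][:,:,::-1])
hsv=cv2.cvtColor(t["pixels"],cv2.COLOR_RGB2HSV);H,S,V=cv2.split(hsv)
m=(H>18)&(H<32)&(S>130)&(V>100)
b=blob(m,383,229);print(b,plane(t,*b[1],.102))
b=blob(m,147,248);print(b,plane(t,*b[1],.09))
E
```

```text
t: 14.15
tcp_pos: [0.511, -0.1324, 0.2134]
tool_rot: [0.224, 0.974, -0.001, 0.003]
force: [0.8, 0.2, -0.5]
finger_gap: 0.998
gripper_force: 0.0
t: 15.05
tcp_pos: [0.5161, 0.0471, 0.21]
tool_rot: [0.225, 0.974, -0.0, 0.0]
force: [-1.1, -0.5, 1.7]
finger_gap: 0.999
gripper_force: 0.0
(((384.03570556640625, 222.50892639160156), 13.812996864318848), array([384.25749559, 222.40917108]), array([371, 209,  27,  28, 567], dtype=int32)) [ 0.50817737 -0.13242404  0.102     ]
(((145.8391571044922, 248.61471557617188), 13.511144638061523), array([145.82789855, 248.42753623]), array([133, 236,  27,  27, 552], dtype=int32)) [0.45650133 0.37192119 0.09      ]
```

View pics/t5.png

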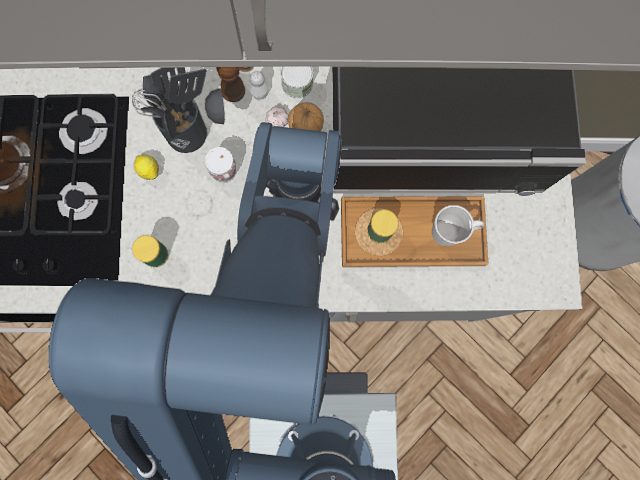

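The full caddy stands upright on the mat, lid at (384,222) and about 2 mm from the mat centre. The other caddy at (146,248) and the mug at (455,224) are where they were.

```bash
python3 -c "
from station import job
print(job.sign_off())"
```

```text
the job is handed in; nothing more can be done
None
```

The full caddy (about 5 N when lifted) stands upright about 2 mm from the centre of the cork mat, the nearly empty one is back within about 1 mm of its place, the mug wasn't moved, and I handed the job in after about 15 s of robot time.

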